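Turn the enclosure in the slide-jaw fixture and print its panel with the pedal

ROBOT

A 7-joint arm with a two-finger parallel gripper is mounted at the origin on the work surface. World frame = base frame: x ahead of the robot, y to its left, z up, the work surface at z = 0. Lengths are in m, angles in rad, forces in N, time in s.
With the tool pointing down it reaches from about 0.4 to 0.875 m from the base axis. Payload 6.5 kg.
Tool frame: the origin (TCP) lies between the finger pads; the fingertips stand 25 mm ahead of it and the grasp point (between the pads) lies 6 mm ahead of it (robot.finger_overhang is the x of the fingertips in the tool frame, in m); x points along the fingers, y is the direction in which the jaws open and shut, and the axes are right-handed (so a half turn about x gives the same grasp; the last joint's range is limited). The gripper opens to 88 mm and grips with 3 to 60 N. Pads are 18 mm wide; open, the fingers measure 123 mm over their backs; the gripper's body (75 mm by 187 mm) begins 45 mm behind the grasp point.
Start: joints at [1.206, 0.536, -0.004, 1.538, 0.003, 1.067, -0.071], TCP at [0.191, -0.621, 0.264] pointing down, gripper open.
Joint ranges: [-2.7, 2.7], [-0.37, 2.16], [-1.27, 1.26], [0.24, 2.4], [-1.31, 4.45], [0.19, 1.91], [-2.76, 2.76]. Speed limits (rad/s): [2.39, 2.39, 3.14, 3.14, 3.14, 3.14, 3.14].

INTERFACE

Orientations are given as [roll, pitch, yaw] about the fixed x, y, z axes, in that order (R = Rz(yaw) Ry(pitch) Rx(roll)).
In Python, from station import robot, imaging gives the robot as it stands. The module is installed in compiled form; this text tells all that it offers.
- The arm moves only by the tool drive_tool, never from a script. Its argument "increments" is a list of rows, each a list of 4 numbers: the shift along the tool's x, y, z in m, then the turn about the tool's x in rad. A call has 1 to 12 rows; each row shifts and turns the commanded pose from where the row before left it, along the tool's axes as they then stand; what a row does not reach is not made up. A row lasts 1/12 s, in which the tool goes at most 41.7 mm and 7.16 degrees, less where a joint would pass 70% of its speed; a pose out of reach is approached as far as the arm can. A call is refused whole if a number of a shift passes 0.0417 or a number of a turn 0.125, either way. A call with a gripper value outside its range is refused whole. "grip" is the closure, from 0 (fully open) to 1 (shut), set as the call begins (left out, the last holds). The fingers move at their own pace and stop on an object; "squeeze" is the grip in N (left out, the last holds). Time passes only in rows, so rows that do not move let the fingers close. It gives the time, the measured TCP pose, the force and the opening at its end, in the units of the state.
- robot.get_state(): the state, without advancing time (a new reading comes with each control period).
- imaging.camera(name): name is "scene" or "top"; returns (picture, depth): 400x640x3 uint8, blue, green, red; 400x640 float32, m along the optical axis (not along the pixel's ray), 0 where there is no reading.
- imaging.camera_info(name): a dict with "fx", "fy", "cx", "cy" (pixels), "eye" and "rotation" of the camera in the world. Camera axes: x right, y down, z forward; pixel columns grow to the right and rows downward; lengths in m; the calibration is good to about 2 mm. A picture is of the moment at which its call begins. camera_info takes no time and is no camera call.
- robot.finish_job(): hands the job in, once; it reports no verdict.
The state is a dict: "t": time; "qpos": joint angles; "joint_vel": joint speeds; "effort": joint torques, N m; "ee_pos": TCP position; "eef_rot": TCP orientation; "force": force on the tool from outside, world axes, zero at the start; "moment": the same for the moment, N m; "gripper_width": finger opening in m.
Only numpy, scipy, OpenCV 4.12 (cv2) and the standard library are available. Lean on these libraries where they do the work, as an engineer would, in place of code of your own. Each camera call takes 0.05 s, during which the arm holds its last target. There are 200 camera calls.

TASK

The black enclosure is clamped in the slide-jaw fixture with its orange panel towards the red-handled sliding jaw: slide the jaw open, give the enclosure a quarter turn so that the orange panel squarely faces the print head, stand it centred on the blue pad and slide the jaw shut snugly against it. Only then press the yellow-framed pedal all the way down to its stop, hold it there for about a second to print, and let it come fully back up. Do not tip the enclosure over, and leave the bin, carton and screwdriver where they are.

Things in the scene. Friction and masses are not known exactly. Their poses are not given: they have to be found in the camera images.
- fixture: slide-jaw marking fixture, fixed: aluminium base 220 (x) x 250 (y) x 15 mm, origin at the centre of its underside; place and yaw vary. In its frame (mm): blue 60 x 60 pad centred at (-60, -50), deck 15 up; fixed dark steel jaw, 80 long in x, face at y = -84, top 50 above the bench; sliding jaw facing it (+y side); print head on the pad's +x side, on a grey bracket at x = 90 to 106, top at 70.
- pad (a point): centre of the blue pad, on the fixture's deck (15 mm above the bench); axes as the fixture's.
- jaw (a joint): slide of the sliding jaw, m, along the fixture's +y: its face is 57.5 mm from the fixed jaw's at 0 and moves away as the value grows, to 0.045 (fully open). Pushing the 60 mm enclosure against the fixed jaw it is shut at 0.0025 (enclosure then 4 mm off the pad's centre). Starts nearly shut. Stiff (about 4 N); stays where left.
- jaw_handle (a point): centre of the top of the sliding jaw's red handle, an upright square post 20 x 20 mm, 62 tall, top 96 above the bench; axes as the fixture's. It stands 75 mm outwards (+y) of the jaw's face. The jaw is 80 long, 18 thick, top 50 mm above the bench; the carriage under the handle tops out at 34 mm.
- print_head (a joint): slide of the white print head (50 mm wide, top 56 mm above the bench), driven by the pedal: 0 at rest, its front at x = +17 mm in the fixture frame, 47 mm from the enclosure; moves to the fixture's -x by up to 0.037 m at the pedal's stop.
- enclosure: black plastic enclosure, a box 60 x 60 mm and 90 mm tall, about 0.4 kg, loose; origin at the centre of its underside, z up. Its +x side carries the orange panel, and the top has an orange strip along that side. It starts on the pad, the panel side (+x) towards the fixture's +y (the sliding jaw).
- panel (a point): centre of the orange panel, on the enclosure's +x side, 30 mm from its axis and 45 mm above its underside; axes as the enclosure's.
- pedal_base: base of the treadle that works the print head, yellow, fixed to the bench: 200 (x) x 120 (y) mm, origin at the centre of its underside. Its place and yaw vary. The pedal's hinge is along y at x = +80, 36 mm up; two cheeks 60 mm tall stand beside the hinge (x 35 to 95). The free end points to its -x.
- pedal (a joint): hinge of the spring pedal, rad: 0 = up at rest (plate raised 0.26 rad), grows as it is pressed, 0.26 = level, at its stop. The spring springs it back. At the tread about 11 N starts it and about 20 N holds it at the stop.
- tread (a point): point on top of the pedal's black rubber tread pad (75 x 80 mm, plate 85 mm wide, 170 long), 125 mm from the hinge along the plate; the spot to press, 77 mm above the bench at rest and 46 mm above it (at x = -45, y = 0 of the base) at the stop.
- black_bin: bystander: open black plastic bin 120 x 170 x 60 mm, origin at the centre of its underside.
- white_carton: bystander: open white carton 130 x 90 x 90 mm, origin at the centre of its underside.
- screwdriver: bystander: yellow-handled screwdriver, 200 mm long, lying along its x axis.

How it is judged:
By the outcome, as a careful person would: the job done as asked, in the order asked, and still so for the second after the job is handed in, with the robot touching nothing.
It also fails if it takes over 72 s, if anything falls off the work surface, if the arm or the gripper's body presses on something with over 40 N, if the wrist force passes 120 N, or if a joint passes its speed limit or range.

## Working session

There is one attempt and no reset: what is moved stays moved. The work goes in short steps, Python scripts to look and compute and a tool call to move; the robot and the scene stay as the last step left them, time stands still between calls to the robot, and variables do not carry over. Pictures are saved under pics/ and viewed, on a budget of 10 in all, crops included, one or two more only if the job needs it, and the job is handed in when it is done.

Besides the shell and the picture viewer there is one more tool, called after "Request:" as name(argument=value, ...), one argument or row to a line, values as JSON. drive_tool: Moves the arm, as the interface text tells. Its arguments: {"type":"object","properties":{"increments":{"type":"array"},"grip":{"type":"number"},"squeeze":{"type":"number"}},"required":["increments"]}

```bash
mkdir -p pics; python3 - <<'E'
from station import robot, imaging
import cv2,numpy as np
for n in("top","scene"):
    p,d=imaging.camera(n); i=imaging.camera_info(n); print(n,i)
    cv2.imwrite(f"pics/{n}0.png",p); np.save(f"{n}0.npy",d)
print(robot.get_state(), robot.finger_overhang)
E
```

```text
top {'fx': 412.33626224855954, 'fy': 412.33626224855954, 'cx': 313.0891936016893, 'cy': 197.8086555349863, 'eye': array([0.5599799 , 0.01778758, 1.58202585]), 'rotation': array([-3.09979131, -0.00476298, -1.54490905])}
scene {'fx': 443.9381963365479, 'fy': 443.9381963365479, 'cx': 319.3407452036606, 'cy': 197.5625213564902, 'eye': array([ 1.54345454, -0.64396437,  0.8338547 ]), 'rotation': array([-2.15456968,  0.01133568,  0.94604538])}
{'t': 0.1, 'qpos': array([ 1.20580424,  0.5370807 , -0.00442318,  1.53874726,  0.00261092,
        1.06728544, -0.07119501]), 'joint_vel': array([-0.00096354, -0.00075747,  0.00066522, -0.00216738, -0.00186689,
       -0.00126518,  0.0009203 ]), 'effort': array([ 2.17267596e-03, -5.72086751e+01,  9.93939042e-01, -2.52230233e+01,
       -5.61294705e-02,  1.35304846e-02,  2.80692768e-05]), 'ee_pos': array([ 0.19117045, -0.62072896,  0.26294364]), 'eef_rot': array([-1.48511554,  1.56928113,  1.95533785]), 'force': array([-0.37639259, -0.19597156, -0.12139392]), 'moment': array([ 0.0204718 , -0.05911449, -0.00982428]), 'gripper_width': 0.08810111605845579} 0.025
```

View pics/top0.png

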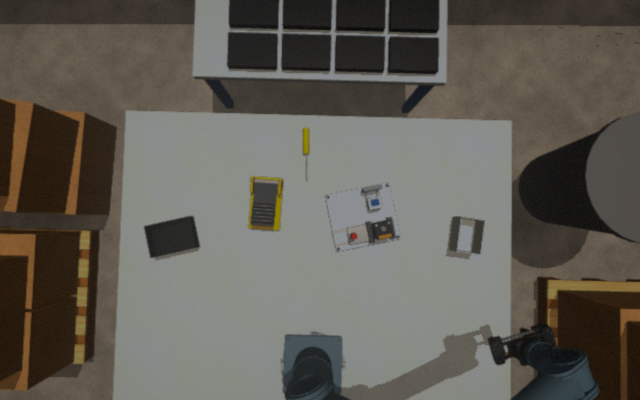

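View pics/scene0.png

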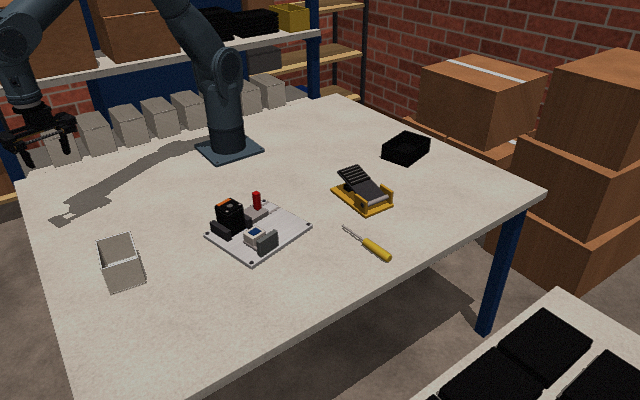

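```bash
cat > h.py <<'E'
import cv2,numpy as np
from station import robot, imaging
from scipy.spatial.transform import Rotation as R
def cloud(n,d):
    i=imaging.camera_info(n); M=R.from_euler('xyz',i['rotation']).as_matrix()
    v,u=np.indices(d.shape); c=np.stack([(u-i['cx'])/i['fx']*d,(v-i['cy'])/i['fy']*d,d],-1)
    P=c@M.T+i['eye']; P[d==0]=np.nan; return P
def ray(n,uv,z):   # pixels -> points on plane z
    i=imaging.camera_info(n); M=R.from_euler('xyz',i['rotation']).as_matrix()
    uv=np.atleast_2d(np.asarray(uv,float)); k=np.c_[(uv[:,0]-i['cx'])/i['fx'],(uv[:,1]-i['cy'])/i['fy'],np.ones(len(uv))]@M.T
    return i['eye']+k*((z-i['eye'][2])/k[:,2])[:,None]
def proj(n,p):
    i=imaging.camera_info(n); M=R.from_euler('xyz',i['rotation']).as_matrix()
    c=(np.atleast_2d(p)-i['eye'])@M; return c[:,:2]/c[:,2:]*[i['fx'],i['fy']]+[i['cx'],i['cy']]
E
python3 - <<'E'
from h import *
a=cv2.imread('pics/top0.png');b=cv2.imread('pics/scene0.png')
A=cv2.resize(a[170:255,245:405],None,fx=3.5,fy=3.5,interpolation=2);B=cv2.resize(b[160:270,195:405],None,fx=2.7,fy=2.7,interpolation=2)
w=max(A.shape[1],B.shape[1]);f=lambda x:cv2.copyMakeBorder(x,0,0,0,w-x.shape[1],0)
cv2.imwrite('pics/crop0.png',np.vstack([f(A),f(B)]))
for n in('top','scene'):
    P=cloud(n,np.load(n+'0.npy')); 
    X,Y,Z=P[...,0],P[...,1],P[...,2]
    t=(X>.3)&(X<.9)&(abs(Y)<.7)
    print(n,'bench z',np.nanmedian(Z[t]),np.nanstd(Z[t&(abs(Z)<.006)]))
    for nm,(x0,x1,y0,y1) in dict(fix=(.3,.75,-.35,-.02),ped=(.4,.75,.05,.35)).items():
        r=t&(X>x0)&(X<x1)&(Y>y0)&(Y<y1)
        for lo,hi in((.009,.02),(.026,.04),(.04,.053),(.053,.06),(.062,.074),(.074,.09),(.09,.099),(.1,.11)):
            m=r&(Z>lo)&(Z<hi)
            if m.sum()>5:
                q=cv2.minAreaRect(P[m][:,:2].astype(np.float32)*1000); print(nm,lo,hi,m.sum(),np.round(P[m].mean(0),4),np.round(q[0],1),np.round(q[1],1),round(q[2],2))
E
```

```text
top bench z 0.0009602358945663969 0.002883112479445428
fix 0.009 0.02 2321 [ 0.5673 -0.1615  0.0149] [ 530.7 -189. ] [444.2 306.3] 1.57
fix 0.026 0.04 342 [ 0.5161 -0.1688  0.0333] [ 559.7 -182.7] [189.3 181.2] 25.69
fix 0.04 0.053 224 [ 0.5301 -0.2209  0.0483] [ 565.2 -195.9] [201.1 169.6] 12.75
fix 0.053 0.06 142 [ 0.5911 -0.2191  0.0561] [ 566.9 -223.2] [160.3 190.5] 82.47
fix 0.062 0.074 90 [ 0.6463 -0.2053  0.0689] [ 580.2 -199.1] [ 95. 213.] 76.52
fix 0.074 0.09 29 [ 0.5637 -0.202   0.079 ] [ 572.  -208.3] [111.5 216. ] 74.59
fix 0.09 0.099 42 [ 0.5036 -0.1769  0.0951] [ 503.  -203.6] [ 56.  141.9] 27.06
fix 0.1 0.11 250 [ 0.5151 -0.2436  0.1052] [ 514.8 -243.3] [59.9 59.3] 12.63
ped 0.009 0.02 388 [0.5806 0.1804 0.0132] [575.7 195.9] [288.4 342.4] 88.39
ped 0.026 0.04 45 [0.6729 0.2003 0.0359] [666.8 186.5] [110.5  52.9] 89.67
ped 0.04 0.053 336 [0.6603 0.1875 0.0466] [648.7 189.1] [115.3  87.9] 85.76
ped 0.053 0.06 202 [0.6364 0.1902 0.0565] [635.6 189.6] [115.8 123.6] 86.66
ped 0.062 0.074 191 [0.5944 0.1916 0.0688] [602.1 187.2] [165.6 114.2] 1.46
ped 0.074 0.09 368 [0.5498
[... 573 characters left out ...]
1.3] 4.72
fix 0.074 0.09 158 [ 0.5281 -0.2239  0.0821] [ 517.3 -199. ] [ 59.2 150.2] 5.72
fix 0.09 0.099 103 [ 0.5235 -0.2185  0.0945] [ 518.1 -200.5] [ 61.6 148.6] 4.58
fix 0.1 0.11 267 [ 0.5198 -0.2423  0.1056] [ 516.8 -242.1] [63.7 62.2] 6.81
ped 0.009 0.02 525 [0.6215 0.171  0.0134] [604.3 190.1] [117.8 204.2] 88.63
ped 0.026 0.04 123 [0.6554 0.1719 0.0336] [631.4 166.9] [180.8 107.1] 17.88
ped 0.04 0.053 354 [0.6689 0.191  0.0469] [661.4 187.4] [116.8  78.5] 87.99
ped 0.053 0.06 223 [0.6381 0.1913 0.0565] [645.9 192.7] [116.5 106.2] 85.83
ped 0.062 0.074 185 [0.5992 0.1899 0.0681] [619.9 193.1] [108.  154.7] 86.75
ped 0.074 0.09 303 [0.5552 0.1919 0.0812] [558.2 194.6] [86.9 81.5] 84.67
```

View pics/crop0.png

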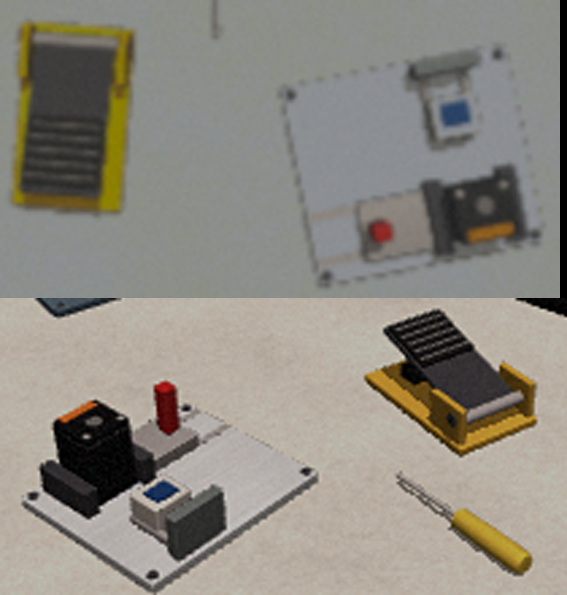

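```bash
python3 - <<'E'
from h import *
s=robot.get_state(); print(R.from_euler('xyz',s['eef_rot']).as_matrix().round(3))
a=cv2.imread('pics/top0.png').astype(int); b=cv2.imread('pics/scene0.png').astype(int)
c=np.array([[288,94],[498,54],[533,236],[325,276]])/3.5+[245,170]-.36
q=ray('top',c,.015)[:,:2]*1000; print('screws',q.round(1),q.mean(0).round(1))
for k in range(4):
    e=q[(k+1)%4]-q[k]; print(np.hypot(*e).round(1),np.degrees(np.arctan2(e[1],e[0])).round(2))
for n,I in(('top',a),('scene',b)):
    B,G,Rr=I[...,0],I[...,1],I[...,2]
    v,u=np.indices(B.shape)
    roi=(u>195)&(u<410)&(v>160)&(v<270)
    def comp(m):
        k,l,st,ce=cv2.connectedComponentsWithStats(m.astype(np.uint8)); j=1+st[1:,4].argmax(); return l==j,ce[j],st[j]
    m,ce,st=comp(roi&(Rr>90)&(G<.45*Rr)&(B<.45*Rr)); print(n,'red',ce,st)
    m,ce,st=comp(roi&(Rr>90)&(G>.4*Rr)&(G<.68*Rr)&(B<.4*Rr)); print(n,'orange',ce,st,ray(n,ce,.105).round(4))
    m,ce,st=comp(roi&(u<(290 if n=='top' else 999))&(v<(240 if n=='top' else 215))&(Rr>80)&(G>.6*Rr)&(B<.5*Rr))
    pts=np.argwhere(m)[:,::-1]; r=cv2.minAreaRect((ray(n,pts,.012)[:,:2]*1000).astype(np.float32)); print(n,'yellow',r)
E
```

```text
[[-0.001  0.294 -0.956]
 [ 0.001 -0.956 -0.294]
 [-1.    -0.002  0.   ]]
screws [[ 632.1  -40.5]
 [ 681.6 -268.1]
 [ 485.  -309.7]
 [ 436.1  -85.3]] [ 558.7 -175.9]
232.9 -77.71
201.0 -168.06
229.6 102.29
201.0 12.89
top red [353.54545455 235.90909091] [351 234   6   5  22]
top orange [385.08695652 235.69565217] [380 234  11   4  23] [[ 0.4931 -0.2484  0.105 ]]
top yellow ((601.8101196289062, 194.47174072265625), (119.97659301757812, 197.18112182617188), 88.65959930419922)
scene red [255.57142857 192.61904762] [252 191   8   4  21]
scene orange [223.05882353 202.        ] [217 198  14   8  34] [[ 0.4929 -0.2465  0.105 ]]
scene yellow ((608.7626953125, 217.74693298339844), (171.76292419433594, 206.83102416992188), 87.65104675292969)
```

```bash
cat >> h.py <<'E'
def togo(p,yaw=None):   # shift in tool axes to TCP target p; turn (about tool x) to bring tool y to heading yaw
    s=robot.get_state(); M=R.from_euler('xyz',s['eef_rot']).as_matrix(); d=M.T@(np.array(p)-s['ee_pos'])
    h=np.degrees(np.arctan2(M[1,1],M[0,1])); out=[d.round(4),'heading y',h.round(2),'tilt',np.degrees(np.arccos(-M[2,0])).round(2)]
    if yaw is not None: out+=['turn',-np.radians((yaw-h+180)%360-180).round(4)]
    return out
E
python3 - <<'E'
from h import *
print(ray('top',[353.5,235.7],.096),ray('scene',[255.6,192.2],.096))
for n in('top','scene'):
    P=cloud(n,np.load(n+'0.npy'));m=(P[...,2]>.09)&(P[...,2]<.099)&(np.hypot(P[...,0]-.49,P[...,1]+.135)<.025)
    print(n,m.sum(),P[m].mean(0),P[m].min(0),P[m].max(0))
print(togo([.490,-.1375,.2],-77.5))
E
```

```text
[[ 0.48979469 -0.1364361   0.096     ]] [[ 0.49057954 -0.13718721  0.096     ]]
top 24 [ 0.49083327 -0.14049165  0.09429133] [ 0.48167235 -0.14950975  0.09108907] [ 0.49951859 -0.13084226  0.09823702]
scene 29 [ 0.49388013 -0.13893833  0.09483347] [ 0.48243941 -0.14822264  0.09115052] [ 0.50213547 -0.12780192  0.09836558]
[array([ 0.0635, -0.3737, -0.4279]), 'heading y', np.float64(-72.88), 'tilt', np.float64(0.09), 'turn', np.float64(0.0807)]
```

Request:
drive_tool(
  increments=[
    [0,-0.0265,-0.0305,0],
    [0,-0.0265,-0.0305,0],
    [0,-0.0265,-0.0305,0],
    [0,-0.0265,-0.0305,0],
    [0,-0.0265,-0.0305,0],
    [0,-0.0265,-0.0305,0],
    [0,-0.0265,-0.0305,0],
    [0,-0.0265,-0.0305,0],
    [0,-0.0265,-0.0305,0],
    [0,-0.0265,-0.0305,0],
    [0,-0.0265,-0.0305,0],
    [0,-0.0265,-0.0305,0],
  ],
  grip=0.35,
  squeeze=30,
)

```text
t: 1.1
ee_pos: [0.4479, -0.2077, 0.2636]
eef_rot: [-0.133, 1.57, -2.976]
force: [1.2, -0.6, -0.4]
gripper_width: 0.057
```

Request:
drive_tool(
  increments=[
    [0.01,-0.0185,-0.02,0],
    [0.02,-0.0185,-0.02,0],
    [0.03,-0.0185,-0.02,0],
    [0,0,0,0.08],
    [0,0,0,0],
  ],
)

```text
t: 1.52
ee_pos: [0.4879, -0.1368, 0.2019]
eef_rot: [-0.616, 1.567, 2.745]
force: [-0.8, -0.2, 0.1]
gripper_width: 0.0574
```

```bash
python3 - <<'E'
from h import *
print(robot.get_state()['ee_pos'],togo([.4905,-.138,.081],-77.6))
E
```

```text
[ 0.48787169 -0.1367894   0.20194976] [array([ 0.1209,  0.002 , -0.0027]), 'heading y', np.float64(-77.42), 'tilt', np.float64(0.22), 'turn', np.float64(0.0032)]
```

Request:
drive_tool(
  increments=[
    [0.02,0.002,-0.002,0],
    [0.03,0,0,0],
    [0.03,0,0,0],
    [0.02,0,0,0],
    [0.01,0,0,0],
    [0.01,0,0,0],
    [0,0,0,0],
  ],
)

```text
t: 2.1
ee_pos: [0.4904, -0.1409, 0.083]
eef_rot: [-0.206, 1.57, -3.128]
force: [0.1, -0.1, -0.2]
gripper_width: 0.0574
```

Request:
drive_tool(
  increments=[
    [0,0,0,0],
    [0,0,0,0],
    [0,0,0,0],
    [0,0,0,0],
    [0,0,0,0],
    [0,0,0,0],
  ],
  grip=1,
  squeeze=25,
)

```text
t: 2.6
ee_pos: [0.4911, -0.1393, 0.0841]
eef_rot: [-2.098, 1.57, 1.264]
force: [-0.8, 1.3, 4.9]
gripper_width: 0.0196
```

Request:
drive_tool(
  increments=[
    [0,-0.0037,0,0],
    [0,-0.0037,0,0],
    [0,-0.0037,0,0],
    [0,-0.0037,0,0],
    [0,-0.0037,0,0],
    [0,-0.0037,0,0],
    [0,-0.0037,0,0],
    [0,-0.0037,0,0],
    [0,-0.0037,0,0],
    [0,-0.0037,0,0],
    [0,-0.0035,0,0],
    [0,0,0,0],
  ],
)

```text
t: 3.6
ee_pos: [0.4822, -0.1001, 0.0841]
eef_rot: [2.769, 1.57, -0.153]
force: [-0.3, -1.3, 7.6]
gripper_width: 0.02
```

Request:
drive_tool(
  increments=[
    [0,0,0,0],
    [0,0,0,0],
    [0,0,0,0],
    [0,0,0,0],
  ],
  grip=0.35,
)

```text
t: 3.93
ee_pos: [0.4816, -0.1003, 0.0834]
eef_rot: [-0.714, 1.57, 2.647]
force: [0.6, -0.3, -0.4]
gripper_width: 0.0444
```

Request:
drive_tool(
  increments=[
    [-0.03,0,0,0],
    [-0.03,0,0,0],
    [-0.03,0,0,0],
    [-0.02,0,0,0],
    [0,0,0,-0.12],
    [0,0,0,-0.12],
    [0,0,0,-0.12],
    [0,0,0,-0.12],
    [0,0,0,-0.12],
    [0,0,0,-0.12],
  ],
  grip=0,
)

```text
t: 4.77
ee_pos: [0.4818, -0.1006, 0.1935]
eef_rot: [-1.333, 1.57, 2.753]
force: [0.7, -0.0, -0.6]
gripper_width: 0.0878
```

Request:
drive_tool(
  increments=[
    [0,0,0,-0.12],
    [0,0,0,-0.12],
    [0,0,0,-0.12],
    [0,0,0,-0.12],
    [0,0,0,-0.12],
    [0,0,0,-0.12],
    [0,0,0,-0.12],
    [0,0,0,0],
  ],
)

```text
t: 5.43
ee_pos: [0.4817, -0.1007, 0.1934]
eef_rot: [-2.4, 1.57, 2.525]
force: [0.0, 0.1, -0.7]
gripper_width: 0.088
```

```bash
python3 - <<'E'
from h import *
p,d=imaging.camera('top')
P=cloud('top',d);m=(P[...,2]>.1)&(P[...,2]<.11)&(np.hypot(P[...,0]-.515,P[...,1]+.242)<.06)
if m.sum()>20: print(m.sum(),P[m].mean(0),cv2.minAreaRect(P[m][:,:2].astype(np.float32)*1000))
cv2.imwrite('pics/top1.png',cv2.resize(p[160:270,290:420],None,fx=5,fy=5,interpolation=2))
print(robot.get_state()['ee_pos'],robot.get_state()['qpos'].round(2),togo([.5155,-.2425,.19],12.4))
E
```

```text
240 [ 0.51580026 -0.24433424  0.10509302] ((514.8690795898438, -243.7034454345703), (59.574119567871094, 59.7125129699707), 12.593860626220703)
[ 0.48177522 -0.10074883  0.1934108 ] [ 0.58  0.43 -0.57  1.98  0.31  0.82  0.04] [array([0.0033, 0.0041, 0.1457]), 'heading y', np.float64(11.78), 'tilt', np.float64(0.05), 'turn', np.float64(-0.0108)]
```

View pics/top1.png

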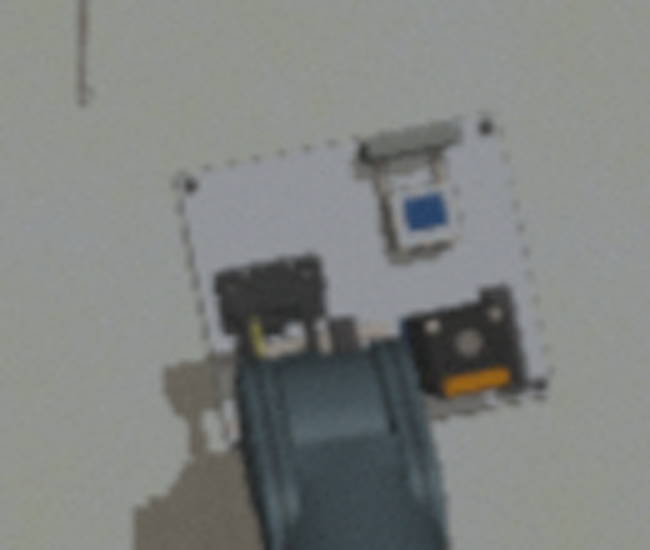

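Request:
drive_tool(
  increments=[
    [0,0.004,0.0365,-0.01],
    [0,0,0.0365,0],
    [0,0,0.0365,0],
    [0,0,0.036,0],
    [0,0,0,0],
  ],
)

```text
t: 5.9
ee_pos: [0.517, -0.2507, 0.1933]
eef_rot: [-0.089, 1.567, -1.455]
force: [-0.8, -0.5, -0.1]
gripper_width: 0.0881
```

```bash
python3 - <<'E'
from h import *
print(robot.get_state()['qpos'].round(2),togo([.5155,-.2425,.086],12.4))
E
```

```text
[ 0.75  0.55 -0.51  1.78  0.33  0.9   0.3 ] [array([ 0.1073,  0.0002, -0.0088]), 'heading y', np.float64(11.72), 'tilt', np.float64(0.24), 'turn', np.float64(-0.0119)]
```

Request:
drive_tool(
  increments=[
    [0,0,0,0],
    [0,0,0,0],
  ],
)

```text
t: 6.07
ee_pos: [0.5169, -0.241, 0.1934]
eef_rot: [-2.836, 1.57, 2.092]
force: [-0.2, 1.1, -0.4]
gripper_width: 0.088
```

```bash
python3 - <<'E'
from h import *
print(robot.get_state()['qpos'].round(2),togo([.5155,-.2425,.086],12.4))
E
```

```text
[ 0.74  0.54 -0.52  1.79  0.33  0.9   0.3 ] [array([ 0.1074, -0.0017,  0.0012]), 'heading y', np.float64(12.38), 'tilt', np.float64(0.07), 'turn', np.float64(-0.0003)]
```

Request:
drive_tool(
  increments=[
    [0.02,-0.0015,0.001,0],
    [0.025,0,0,0],
    [0.025,0,0,0],
    [0.02,0,0,0],
    [0.01,0,0,0],
    [0.007,0,0,0],
    [0,0,0,0],
    [0,0,0,0],
  ],
)

```text
t: 6.73
ee_pos: [0.5164, -0.2429, 0.0874]
eef_rot: [1.243, 1.57, -0.109]
force: [-0.9, 0.5, 0.8]
gripper_width: 0.0879
```

Request:
drive_tool(
  increments=[
    [0,0,0,0],
    [0,0,0,0],
    [0,0,0,0],
    [0,0,0,0],
    [0,0,0,0],
    [0,0,0,0],
  ],
  grip=1,
  squeeze=30,
)

```text
t: 7.23
ee_pos: [0.516, -0.2436, 0.0871]
eef_rot: [0.422, 1.57, -0.931]
force: [-1.9, -0.4, 4.0]
gripper_width: 0.0595
```

Request:
drive_tool(
  increments=[
    [-0.01,0,0,0],
    [-0.015,0,0,0],
    [-0.02,0,0,0],
    [-0.02,0,0,0],
    [-0.02,0,0,0],
    [-0.01,0,0,0],
    [-0.005,0,0,0],
    [0,0,0,0],
  ],
)

```text
t: 7.9
ee_pos: [0.5161, -0.2436, 0.1874]
eef_rot: [0.817, 1.57, -0.535]
force: [0.0, -0.1, -3.1]
gripper_width: 0.0599
```

Request:
drive_tool(
  increments=[
    [0,0,0,0.05],
    [0,0,0,0.1],
    [0,0,0,0.12],
    [0,0,0,0.12],
    [0,0,0,0.12],
    [0,0,0,0.12],
    [0,0,0,0.12],
    [0,0,0,0.12],
    [0,0,0,0.12],
    [0,0,0,0.12],
    [0,0,0,0.12],
    [0,0,0,0.12],
  ],
)

```text
t: 8.9
ee_pos: [0.5149, -0.243, 0.1851]
eef_rot: [-0.767, 1.568, 2.807]
force: [-0.8, 0.5, -3.6]
gripper_width: 0.0594
```

Request:
drive_tool(
  increments=[
    [0,0,0,0.12],
    [0,0,0,0.07],
    [0,0,0,0.03],
    [0,0,0,0],
    [0,0,0,0],
  ],
)

```text
t: 9.32
ee_pos: [0.5152, -0.243, 0.1856]
eef_rot: [-0.523, 1.569, 2.839]
force: [0.4, 1.2, -4.0]
gripper_width: 0.0598
```

```bash
python3 - <<'E'
from h import *
print(robot.get_state()['qpos'].round(2),togo([.5155,-.2425,.086],-77.6))
p,d=imaging.camera('scene')
cv2.imwrite('pics/scene1.png',cv2.resize(p[120:270,180:340],None,fx=4,fy=4,interpolation=2))
E
```

```text
[ 0.47  0.5  -0.14  1.81  0.09  0.83 -1.07] [array([ 0.0996, -0.0003, -0.0006]), 'heading y', np.float64(-77.38), 'tilt', np.float64(0.12), 'turn', np.float64(0.0039)]
```

View pics/scene1.png

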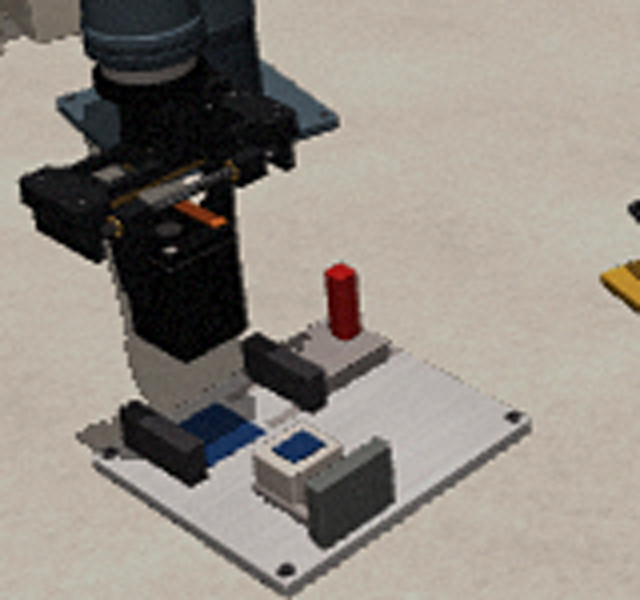

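Only plain black faces show towards the print head. The orange strip at (200,213) now lies on the sliding-jaw side, so the panel started facing fixture −x, not +y as the task says. It needs another quarter turn.

Request:
drive_tool(
  increments=[
    [0,0,0,0.05],
    [0,0,0,0.1],
    [0,0,0,0.12],
    [0,0,0,0.12],
    [0,0,0,0.12],
    [0,0,0,0.12],
    [0,0,0,0.12],
    [0,0,0,0.12],
    [0,0,0,0.12],
    [0,0,0,0.12],
    [0,0,0,0.12],
  ],
)

```text
t: 10.28
ee_pos: [0.5156, -0.2432, 0.1863]
eef_rot: [0.567, 1.57, 2.693]
force: [-0.7, 0.1, -3.5]
gripper_width: 0.0599
```

```bash
python3 - <<'E'
from h import *
print(robot.get_state()['qpos'].round(2),togo([.5155,-.2425,.086],-167.6))
E
```

```text
[ 0.25  0.5   0.15  1.83 -0.1   0.82 -2.14] [array([ 0.1003, -0.0003,  0.0006]), 'heading y', np.float64(-148.21), 'tilt', np.float64(0.05), 'turn', np.float64(0.3384)]
```

Request:
drive_tool(
  increments=[
    [0,0,0,0.1],
    [0,0,0,0.1],
    [0,0,0,0.07],
    [0,0,0,0.03],
    [0,0,0,0],
    [0,0,0,0],
  ],
)

```text
t: 10.78
ee_pos: [0.5157, -0.2432, 0.1864]
eef_rot: [0.983, 1.57, 2.815]
force: [0.5, 0.6, -3.4]
gripper_width: 0.0598
```

```bash
python3 - <<'E'
from h import *
c,s=np.cos(np.radians(12.4)),np.sin(np.radians(12.4)); ctr=np.array([.560,-.1758]); Rm=np.array([[c,-s],[s,c]])
pad=ctr+Rm@[-.06,-.05]; tgt=ctr+Rm@[-.06,-.0525]; print('pad',pad,'tgt',tgt)
print(robot.get_state()['qpos'].round(2),togo([*tgt,.0875],-167.6))
p,d=imaging.camera('scene'); P=cloud('scene',d)
B,G,Rr=[p[...,k].astype(int) for k in range(3)]
m=(P[...,0]>.4)&(P[...,0]<.62)&(P[...,1]<-.1)&(P[...,1]>-.4)&(Rr>90)&(G>.35*Rr)&(G<.68*Rr)&(B<.4*Rr)
q=P[m]; print(m.sum(),q.mean(0)); f=q[q[:,2]<q[:,2].max()-.015]; n=np.linalg.svd((f-f.mean(0)))[2][2] if len(f)>10 else 0; print('face normal',n, np.degrees(np.arctan2(n[1],n[0])) if len(f)>10 else '')
E
```

```text
pad [ 0.51213643 -0.23751773] tgt [ 0.51267327 -0.23995941]
[ 0.19  0.5   0.23  1.83 -0.15  0.83 -2.39] [array([0.0989, 0.0021, 0.0039]), 'heading y', np.float64(-165.01), 'tilt', np.float64(0.04), 'turn', np.float64(0.0452)]
28 [ 0.54675162 -0.25492788  0.17920537]
face normal [-0.69526388 -0.71867264 -0.01085219] -134.051512865649
```

```bash
python3 - <<'E'
from h import *
c,s=np.cos(np.radians(12.4)),np.sin(np.radians(12.4)); Rm=np.array([[c,-s],[s,c]])
for n in('scene','top'):
    p,d=imaging.camera(n); B,G,Rr=[p[...,k].astype(int) for k in range(3)]
    uv=np.argwhere((B>1.5*Rr)&(B>60)&(B>1.15*G))[:,::-1]; q=ray(n,uv,.0155)[:,:2]
    f=(q-[.560,-.1758])@Rm*1000
    k=(f[:,0]>-110)&(f[:,0]<0)&(f[:,1]>-100)&(f[:,1]<10); f=f[k]; print(n,len(f))
    for y in range(-85,-10,8):
        g=f[(f[:,1]>=y)&(f[:,1]<y+8)]
        if len(g): print(y,len(g),g.min(0).round(1),g.max(0).round(1))
E
```

```text
scene 51
-77 3 [-34.8 -74.8] [-31.  -69.8]
-69 9 [-48.6 -68.7] [-31.8 -61.7]
-61 11 [-51.7 -60.6] [-33.4 -53.5]
-53 4 [-47.2 -52.7] [-34.9 -49.5]
-37 3 [ -9.9 -32.2] [ -1.6 -30.2]
-29 6 [ -9.1 -29. ] [ -0.8 -21.8]
-21 5 [-10.5 -19.8] [ -2.2 -14.6]
-13 7 [-11.2 -12.6] [-1.4 -5.3]
top 66
-45 19 [-87.3 -41.8] [-36.9 -37.3]
-37 31 [-86.6 -36.6] [-35.5 -29.1]
-29 16 [-84.5 -28.4] [-34.8 -24.7]
```

Request:
drive_tool(
  increments=[
    [0,0,0,0.044],
    [0,0,0,0],
    [0,0,0,0],
  ],
)

```text
t: 11.18
ee_pos: [0.5159, -0.2434, 0.1867]
eef_rot: [1.677, 1.571, -2.818]
force: [0.0, -0.3, -2.7]
gripper_width: 0.0598
```

```bash
python3 - <<'E'
from h import *
print(robot.get_state()['qpos'].round(2),togo([.5133,-.2403,.0875],-167.6))
E
```

```text
[ 0.18  0.5   0.24  1.83 -0.16  0.83 -2.43] [array([0.0992, 0.0018, 0.0036]), 'heading y', np.float64(-167.56), 'tilt', np.float64(0.0), 'turn', np.float64(0.0006)]
```

Request:
drive_tool(
  increments=[
    [0.01,0.0018,0.0036,0],
    [0.02,0,0,0],
    [0.02,0,0,0],
    [0.02,0,0,0],
    [0.012,0,0,0],
    [0.008,0,0,0],
    [0.004,0,0,0],
    [0.002,0,0,0],
    [0,0,0,0],
    [0,0,0,0],
  ],
)

```text
t: 12.02
ee_pos: [0.5124, -0.2355, 0.0891]
eef_rot: [0.329, 1.564, 2.12]
force: [-0.6, 8.8, -2.7]
gripper_width: 0.0599
```

```bash
python3 - <<'E'
from h import *
print(togo([.5133,-.2403,.0875],-167.6))
E
```

```text
[array([ 0.0015,  0.0001, -0.0049]), 'heading y', np.float64(-167.41), 'tilt', np.float64(0.42), 'turn', np.float64(0.0034)]
```

```bash
python3 - <<'E'
from h import *
p,d=imaging.camera('scene'); np.save('s2.npy',d)
q,e=imaging.camera('top'); np.save('t2.npy',e)
A=cv2.resize(p[160:260,190:310],None,fx=5,fy=5,interpolation=2);
B=cv2.resize(q[180:255,320:410],None,fx=3.33,fy=3.33,interpolation=2)
cv2.imwrite('pics/s2.png',A)
print(robot.get_state()['force'],robot.get_state()['ee_pos'])
for n,D in(('scene',d),('top',e)):
    P=cloud(n,D);c,s=np.cos(np.radians(12.4)),np.sin(np.radians(12.4)); Rm=np.array([[c,-s],[s,c]])
    F=(P[...,:2]-[.560,-.1758])@Rm*1000; Z=P[...,2]*1000
    for lo,hi in((46,52),(100,110)):
        m=(Z>lo)&(Z<hi)&(F[...,0]>-105)&(F[...,0]<-10)&(F[...,1]>-130)&(F[...,1]<50)
        y=F[m][:,1]; h,b=np.histogram(y,np.arange(-120,60,6)); print(n,lo,[(int(x),int(k)) for x,k in zip(b,h) if k])
E
```

```text
[-0.1067505   8.3167441  -4.28621086] [ 0.51235315 -0.23555359  0.08906795]
scene 46 [(-108, 11), (-102, 34), (-96, 25), (-90, 24), (-84, 20), (-78, 3), (-72, 5), (-66, 3), (-60, 3), (-54, 3), (-48, 5), (-42, 2), (-36, 3), (-30, 3), (12, 12), (18, 21), (24, 15), (30, 6)]
scene 100 [(-66, 20), (-60, 45), (-54, 1)]
top 46 [(12, 17), (18, 21), (24, 20), (30, 3)]
top 100 [(-30, 1), (-24, 3), (-18, 9), (-12, 15), (-6, 20), (0, 4)]
```

View pics/s2.png

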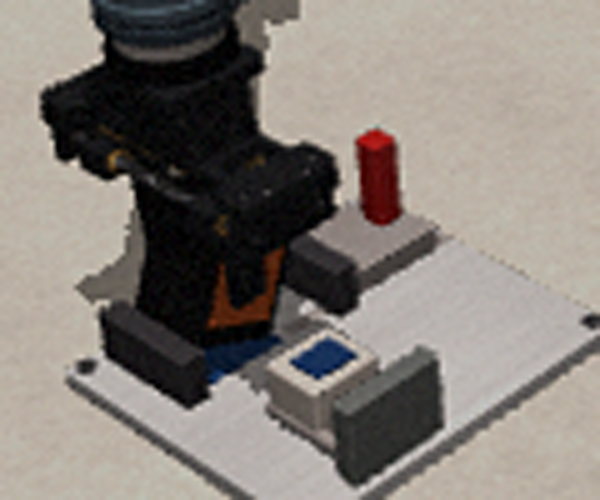

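```bash
python3 - <<'E'
from h import *
P=cloud('scene',np.load('s2.npy'));c,s=np.cos(np.radians(12.4)),np.sin(np.radians(12.4)); Rm=np.array([[c,-s],[s,c]])
F=(P[...,:2]-[.560,-.1758])@Rm*1000; Z=P[...,2]*1000
for lo,hi in((20,30),(30,40),(40,48),(52,60),(60,70),(70,80),(80,90),(90,100)):
    m=(Z>lo)&(Z<hi)&(F[...,0]>-110)&(F[...,0]<-15)&(F[...,1]>-95)&(F[...,1]<-5); f=F[m]
    a=f[f[:,0]>-45]; a=a[np.abs(a[:,0]-np.median(a[:,0]))<4] if len(a) else a
    b=f[(f[:,0]<-45)]
    print(lo,len(f),'xface',len(a),np.median(a[:,0]).round(1) if len(a) else '',a[:,1].min().round(1) if len(a) else '',a[:,1].max().round(1) if len(a) else '','yface',np.median(b[:,1]).round(1) if len(b) else '', f[:,1].min().round(1))
P=cloud('scene',np.load('scene0.npy'));F=(P[...,:2]-[.560,-.1758])@Rm*1000; Z=P[...,2]*1000
print('initial')
for lo,hi in((52,60),(60,70),(70,80),(80,90),(90,100)):
    m=(Z>lo)&(Z<hi)&(F[...,0]>-110)&(F[...,0]<-15)&(F[...,1]>-95)&(F[...,1]<-5); f=F[m]
    a=f[f[:,0]>-45]; a=a[np.abs(a[:,0]-np.median(a[:,0]))<4]
    b=f[(f[:,0]<-45)]
    print(lo,len(a),np.median(a[:,0]).round(1),a[:,1].min().round(1),a[:,1].max().round(1),'yface',np.median(b[:,1]).round(1))
print('jaw tops'); m=(Z>46)&(Z<52)&(F[...,0]>-100)&(F[...,0]<-20)&(F[...,1]<-70)&(F[...,1]>-125);print(np.percentile(F[m][:,1],[2,50,98]))
E
```

```text
20 14 xface 7 -20.0 -94.6 -86.2 yface  -94.6
30 32 xface 23 -29.1 -63.1 -25.8 yface  -94.5
40 43 xface 33 -29.5 -91.8 -20.5 yface -81.9 -93.6
52 75 xface 33 -29.2 -94.7 -17.1 yface -80.5 -94.7
60 83 xface 34 -29.0 -77.5 -13.5 yface -76.6 -82.4
70 82 xface 28 -29.2 -73.1 -9.2 yface -72.4 -78.3
80 75 xface 17 -28.6 -71.6 -18.5 yface -68.4 -75.5
90 69 xface 9 -29.3 -69.3 -57.6 yface -64.4 -69.3
initial
52 45 -28.0 -83.0 -12.9 yface -84.2
60 45 -28.2 -83.6 -27.0 yface -83.5
70 45 -28.3 -83.9 -25.1 yface -83.2
80 49 -28.1 -84.0 -24.5 yface -83.4
90 46 -28.4 -84.8 -22.4 yface -84.3
jaw tops
[-103.45677585  -92.91164408  -79.95581942]
```

The enclosure caught the fixed jaw's top edge and rotated about 24° in the grip: its lower end leans to −y, and the panel does face the head. I'll lift it, move it away from the jaw, and look again.

Request:
drive_tool(
  increments=[
    [-0.005,0,0,0],
    [-0.01,0,0,0],
    [-0.015,0,0,0],
    [-0.015,0,0,0],
    [-0.01,0,0,0],
    [-0.005,0,0,0],
    [0,0,0.006,0],
    [0,0,0.008,0],
    [0,0,0.006,0],
    [0,0,0,0],
    [0,0,0,0],
  ],
)

```text
t: 13.03
ee_pos: [0.5087, -0.2197, 0.1501]
eef_rot: [0.866, 1.569, 2.654]
force: [0.1, -0.6, -3.5]
gripper_width: 0.0596
```

```bash
cat >> h.py <<'E'
c_,s_=np.cos(np.radians(12.4)),np.sin(np.radians(12.4)); RM=np.array([[c_,-s_],[s_,c_]]); CTR=np.array([.560,-.1758])
def fx(p): return (np.asarray(p)[...,:2]-CTR)@RM*1000
def w(x,y): return CTR+RM@(np.array([x,y])/1000)
E
python3 - <<'E'
from h import *
s=robot.get_state(); print('tcp',fx(s['ee_pos']).round(1),s['ee_pos'][2],s['force'].round(1))
p,d=imaging.camera('scene'); P=cloud('scene',d); F=fx(P); Z=P[...,2]*1000
cv2.imwrite('pics/s3.png',cv2.resize(p[130:260,190:310],None,fx=4.5,fy=4.5,interpolation=2))
for lo in range(40,170,10):
    f=F[(Z>lo)&(Z<lo+10)&(F[...,0]>-110)&(F[...,0]<-15)&(F[...,1]>-110)&(F[...,1]<20)]
    a=f[(f[:,0]>-33)&(f[:,0]<-25)]; b=f[f[:,0]<-40]
    if len(f): print(lo,len(a),'x',np.median(a[:,0]).round(1) if len(a) else '',(a[:,1].min().round(),a[:,1].max().round()) if len(a) else '','yface',len(b),np.median(b[:,1]).round(1) if len(b) else '')
E
```

```text
tcp [-59.5 -31.9] 0.15009622084033775 [ 0.1 -0.6 -3.5]
40 11 x -28.5 (np.float64(-103.0), np.float64(17.0)) yface 74 -89.9
50 6 x -28.7 (np.float64(-101.0), np.float64(18.0)) yface 54 -94.2
80 4 x -30.8 (np.float64(-19.0), np.float64(-10.0)) yface 0 
90 20 x -30.3 (np.float64(-47.0), np.float64(-12.0)) yface 0 
100 41 x -29.4 (np.float64(-59.0), np.float64(-6.0)) yface 13 -66.1
110 52 x -29.3 (np.float64(-69.0), np.float64(-3.0)) yface 34 -64.6
120 33 x -29.9 (np.float64(-65.0), np.float64(3.0)) yface 38 -60.9
130 28 x -28.9 (np.float64(-56.0), np.float64(7.0)) yface 42 -56.6
140 29 x -29.3 (np.float64(-55.0), np.float64(11.0)) yface 44 -52.2
150 14 x -29.4 (np.float64(-50.0), np.float64(-39.0)) yface 45 -48.0
160 7 x -28.9 (np.float64(-47.0), np.float64(-41.0)) yface 52 -44.1
```

View pics/s3.png

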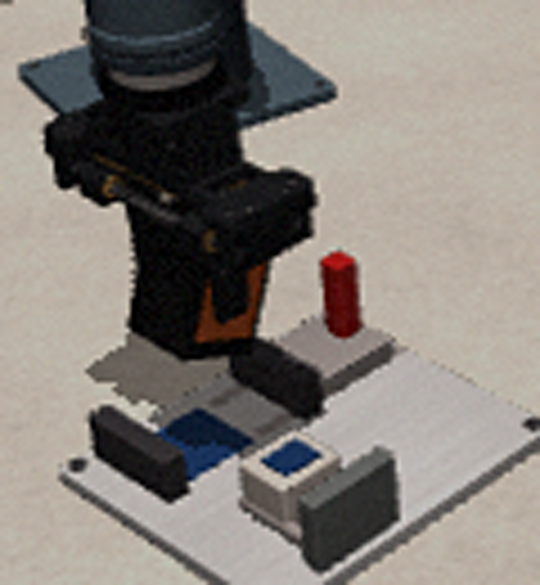

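Tilt confirmed at about 23° towards −y, with the lowest corner on the +y side and the panel facing the head. I'll set that low corner on the open deck with a lighter grip; pressing gently down should turn the enclosure upright.

Request:
drive_tool(
  increments=[
    [0.01,0,-0.002,0],
    [0.015,0,0,0],
    [0.015,0,0,0],
    [0.01,0,0,0],
    [0.006,0,0,0],
    [0.004,0,0,0],
    [0,0,0,0],
    [0,0,0,0],
  ],
)

```text
t: 13.75
ee_pos: [0.5097, -0.2229, 0.0909]
eef_rot: [-2.272, 1.57, -0.485]
force: [0.2, -0.2, -3.6]
gripper_width: 0.0594
```

Request:
drive_tool(
  increments=[
    [0,0,0,0],
    [0,0,0,0],
    [0.002,0,0,0],
    [0.002,0,0,0],
    [0.002,0,0,0],
    [0.002,0,0,0],
    [0.002,0,0,0],
    [0,0,0,0],
  ],
  squeeze=12,
)

```text
t: 14.42
ee_pos: [0.5098, -0.2238, 0.0813]
eef_rot: [-2.721, 1.569, -0.935]
force: [-1.0, -1.2, 3.5]
gripper_width: 0.06
```

Contact has started, so I'll keep pressing slowly.

Request:
drive_tool(
  increments=[
    [0.0015,0,0,0],
    [0.0015,0,0,0],
    [0.0015,0,0,0],
    [0.0015,0,0,0],
    [0,0,0,0],
  ],
)

```text
t: 14.83
ee_pos: [0.5103, -0.2264, 0.0765]
eef_rot: [-2.75, 1.565, -0.966]
force: [-2.7, -6.5, 11.6]
gripper_width: 0.06
```

```bash
cat >> h.py <<'E'
def tilt(n='scene'):
    s=robot.get_state(); print('tcp',fx(s['ee_pos']).round(1),s['ee_pos'][2].round(4),s['force'].round(1))
    p,d=imaging.camera(n); P=cloud(n,d); F=fx(P); Z=P[...,2]*1000
    for lo in range(15,115,10):
        f=F[(Z>lo)&(Z<lo+10)&(F[...,0]>-100)&(F[...,0]<-20)&(F[...,1]>-100)&(F[...,1]<10)]
        a=f[(f[:,0]>-34)&(f[:,0]<-24)]; b=f[f[:,0]<-45]
        print(lo,len(a),'x',np.median(a[:,0]).round(1) if len(a) else '',(a[:,1].min().round(),a[:,1].max().round()) if len(a) else '','yface',len(b),np.median(b[:,1]).round(1) if len(b) else '')
    return p,d
E
python3 -c "
from h import *
tilt()"
```

```text
tcp [-59.4 -38.8] 0.0765 [-2.7 -6.5 11.6]
15 58 x -28.7 (np.float64(-100.0), np.float64(10.0)) yface 10 -24.2
25 35 x -29.1 (np.float64(-100.0), np.float64(-15.0)) yface 4 -71.6
35 43 x -29.4 (np.float64(-100.0), np.float64(-9.0)) yface 27 -71.3
45 41 x -29.5 (np.float64(-100.0), np.float64(-9.0)) yface 84 -88.7
55 27 x -28.5 (np.float64(-71.0), np.float64(-2.0)) yface 32 -65.3
65 26 x -28.7 (np.float64(-65.0), np.float64(-4.0)) yface 29 -62.4
75 17 x -29.1 (np.float64(-64.0), np.float64(-46.0)) yface 28 -59.3
85 14 x -29.5 (np.float64(-60.0), np.float64(-45.0)) yface 33 -56.4
95 4 x -28.4 (np.float64(-56.0), np.float64(-47.0)) yface 36 -53.7
105 0 x   yface 29 -50.1
```

Request:
drive_tool(
  increments=[
    [0.0015,0,0.0005,0],
    [0.0015,0,0.0005,0],
    [0.0015,0,0.0005,0],
    [0.0015,0,0.0005,0],
    [0,0,0,0],
    [0,0,0,0],
  ],
)

```text
t: 15.38
ee_pos: [0.5101, -0.2254, 0.0708]
eef_rot: [-2.761, 1.564, -0.978]
force: [-2.3, -7.7, 11.9]
gripper_width: 0.0597
```

```bash
python3 -c "
from h import *
tilt()"
```

```text
tcp [-59.4 -37.7] 0.0708 [-2.3 -7.7 11.9]
15 54 x -29.2 (np.float64(-79.0), np.float64(10.0)) yface 7 6.8
25 36 x -29.3 (np.float64(-100.0), np.float64(-16.0)) yface 1 -71.8
35 36 x -28.9 (np.float64(-99.0), np.float64(-13.0)) yface 28 -71.2
45 41 x -28.9 (np.float64(-100.0), np.float64(-9.0)) yface 81 -88.7
55 26 x -29.0 (np.float64(-68.0), np.float64(-8.0)) yface 29 -67.2
65 22 x -28.3 (np.float64(-67.0), np.float64(-45.0)) yface 31 -64.6
75 24 x -30.3 (np.float64(-65.0), np.float64(-43.0)) yface 30 -62.5
85 12 x -30.1 (np.float64(-62.0), np.float64(-46.0)) yface 31 -59.8
95 2 x -30.2 (np.float64(-59.0), np.float64(-56.0)) yface 29 -57.9
105 0 x   yface 51 -43.3
```

Request:
drive_tool(
  increments=[
    [0,0,0,0],
    [0,0,0,0],
    [0,0,0,0],
    [0,0,0,0],
    [0,0,0,0],
    [0,0,0,0],
  ],
  squeeze=3,
)

```text
t: 15.93
ee_pos: [0.5093, -0.2207, 0.0687]
eef_rot: [-2.101, 1.57, -0.315]
force: [-0.0, -2.8, 3.4]
gripper_width: 0.0599
```

```bash
python3 -c "
from h import *
tilt()"
```

```text
tcp [-59.2 -33. ] 0.0687 [-0.  -2.8  3.4]
15 48 x -28.8 (np.float64(-77.0), np.float64(8.0)) yface 8 3.0
25 35 x -29.1 (np.float64(-70.0), np.float64(-16.0)) yface 2 -85.3
35 34 x -28.0 (np.float64(-88.0), np.float64(-10.0)) yface 29 -71.8
45 39 x -28.7 (np.float64(-99.0), np.float64(-10.0)) yface 80 -88.3
55 28 x -28.8 (np.float64(-69.0), np.float64(-9.0)) yface 34 -66.2
65 22 x -29.1 (np.float64(-66.0), np.float64(-41.0)) yface 30 -63.3
75 25 x -29.1 (np.float64(-65.0), np.float64(-40.0)) yface 29 -60.6
85 13 x -29.8 (np.float64(-59.0), np.float64(-43.0)) yface 27 -57.9
95 4 x -30.5 (np.float64(-58.0), np.float64(-55.0)) yface 32 -55.2
105 0 x   yface 45 -52.1
```

Request:
drive_tool(
  increments=[
    [-0.001,0,-0.0015,0],
    [-0.001,0,-0.0015,0],
    [-0.001,0,-0.0015,0],
    [-0.001,0,-0.0015,0],
    [-0.001,0,-0.0015,0],
    [-0.001,0,-0.0015,0],
    [0,0,0,0],
    [0,0,0,0],
  ],
)

```text
t: 16.65
ee_pos: [0.511, -0.2296, 0.0747]
eef_rot: [0.231, 1.571, 2.017]
force: [0.0, 0.1, -3.0]
gripper_width: 0.0601
```

```bash
python3 -c "
from h import *
tilt()"
```

```text
tcp [-59.4 -42. ] 0.0747 [ 0.   0.1 -3. ]
15 51 x -29.1 (np.float64(-77.0), np.float64(10.0)) yface 16 -1.3
25 20 x -29.8 (np.float64(-68.0), np.float64(-20.0)) yface 1 -100.0
35 35 x -29.5 (np.float64(-79.0), np.float64(-21.0)) yface 1 -79.5
45 37 x -29.5 (np.float64(-99.0), np.float64(-50.0)) yface 81 -88.8
55 28 x -28.6 (np.float64(-77.0), np.float64(-17.0)) yface 31 -77.6
65 26 x -27.6 (np.float64(-76.0), np.float64(-17.0)) yface 27 -74.6
75 22 x -29.7 (np.float64(-73.0), np.float64(-50.0)) yface 27 -72.0
85 19 x -28.7 (np.float64(-69.0), np.float64(-50.0)) yface 34 -68.4
95 8 x -29.4 (np.float64(-69.0), np.float64(-59.0)) yface 31 -66.1
105 2 x -29.1 (np.float64(-65.0), np.float64(-64.0)) yface 34 -63.2
```

Request:
drive_tool(
  increments=[
    [-0.002,0,-0.001,0],
    [0,0,-0.0015,0],
    [0,0,-0.0015,0],
    [0,0,-0.0015,0],
    [0,0,-0.0015,0],
    [0,0,-0.0015,0],
    [0,0,-0.0015,0],
    [0,0,-0.0015,0],
    [0,0,-0.0015,0],
    [0,0,0,0],
  ],
)

```text
t: 17.53
ee_pos: [0.5139, -0.2429, 0.0767]
eef_rot: [-2.917, 1.57, -1.131]
force: [0.5, 1.4, -2.7]
gripper_width: 0.0597
```

```bash
python3 -c "
from h import *
tilt()"
```

```text
tcp [-59.5 -55.6] 0.0767 [ 0.5  1.4 -2.7]
15 42 x -29.5 (np.float64(-75.0), np.float64(9.0)) yface 19 4.3
25 27 x -30.2 (np.float64(-100.0), np.float64(-28.0)) yface 2 -98.7
35 35 x -29.7 (np.float64(-78.0), np.float64(-24.0)) yface 1 -99.8
45 37 x -28.9 (np.float64(-98.0), np.float64(-26.0)) yface 65 -90.4
55 26 x -28.6 (np.float64(-82.0), np.float64(-29.0)) yface 23 -83.2
65 26 x -29.0 (np.float64(-83.0), np.float64(-27.0)) yface 23 -82.4
75 21 x -29.3 (np.float64(-84.0), np.float64(-63.0)) yface 20 -82.6
85 18 x -28.4 (np.float64(-83.0), np.float64(-63.0)) yface 27 -82.5
95 9 x -29.6 (np.float64(-82.0), np.float64(-69.0)) yface 22 -82.2
105 6 x -30.8 (np.float64(-84.0), np.float64(-79.0)) yface 30 -81.2
```

Request:
drive_tool(
  increments=[
    [0.001,0,0.0005,0],
    [0.001,0,0,0],
    [0.001,0,0,0],
    [0.001,0,0,0],
    [0,0,0,0],
  ],
)

```text
t: 18.0
ee_pos: [0.5135, -0.2418, 0.0725]
eef_rot: [1.542, 1.57, -2.955]
force: [-0.2, 0.3, -3.9]
gripper_width: 0.0603
```

Request:
drive_tool(
  increments=[
    [0.001,0,0,0],
    [0.001,0,0,0],
    [0,0,0,0],
  ],
)

```text
t: 18.25
ee_pos: [0.5136, -0.2417, 0.0705]
eef_rot: [1.12, 1.571, 2.906]
force: [0.1, -0.8, -3.1]
gripper_width: 0.0602
```

```bash
python3 -c "
from h import *
tilt()
p,d=imaging.camera('top');P=cloud('top',d);F=fx(P);Z=P[...,2]
m=(Z>.085)&(Z<.12)&(F[...,0]>-100)&(F[...,0]<-20)&(F[...,1]<-20)&(F[...,1]>-110);print(m.sum(),np.percentile(Z[m],[5,50,95]) if m.any() else '')"
```

```text
tcp [-59.5 -54.4] 0.0705 [ 0.1 -0.8 -3.1]
15 50 x -29.8 (np.float64(-76.0), np.float64(9.0)) yface 19 3.2
25 40 x -28.9 (np.float64(-79.0), np.float64(-23.0)) yface 1 -99.6
35 27 x -28.8 (np.float64(-100.0), np.float64(-26.0)) yface 1 -99.2
45 42 x -29.5 (np.float64(-98.0), np.float64(-24.0)) yface 74 -90.5
55 25 x -29.0 (np.float64(-85.0), np.float64(-24.0)) yface 21 -82.2
65 21 x -29.4 (np.float64(-82.0), np.float64(-62.0)) yface 22 -81.4
75 20 x -28.7 (np.float64(-83.0), np.float64(-61.0)) yface 22 -81.2
85 17 x -28.9 (np.float64(-82.0), np.float64(-64.0)) yface 21 -81.3
95 8 x -30.4 (np.float64(-82.0), np.float64(-73.0)) yface 25 -81.0
105 0 x   yface 74 -73.1
56 [0.08829896 0.1077538  0.11339134]
```

Still hanging, so I'll lower further in small steps.

Request:
drive_tool(
  increments=[
    [0.001,0,0,0],
    [0.001,0,0,0],
    [0.001,0,0,0],
    [0,0,0,0],
    [0,0,0,0],
  ],
)

```text
t: 18.77
ee_pos: [0.5136, -0.2417, 0.0676]
eef_rot: [1.124, 1.571, 2.91]
force: [0.3, -0.1, -2.6]
gripper_width: 0.06
```

Request:
drive_tool(
  increments=[
    [0.001,0,0,0],
    [0.001,0,0,0],
    [0,0,0,0],
    [0,0,0,0],
  ],
)

```text
t: 19.1
ee_pos: [0.5137, -0.2418, 0.0657]
eef_rot: [-2.961, 1.571, -1.174]
force: [0.3, -0.7, -3.2]
gripper_width: 0.0598
```

```bash
python3 -c "
from h import *
for k in range(2):
  p,d=imaging.camera('scene');P=cloud('scene',d);F=fx(P);Z=P[...,2]*1000
  g=p.max(2)
  m=(abs(F[...,0]+29.2)<4)&(F[...,1]>-60)&(F[...,1]<-28)
  f=[(round(float(z)),int(v),round(float(y))) for z,v,y in zip(Z[m],g[m],F[m][:,1]) if z<35]; 
  if k==0: print(sorted(f))
B,G,Rr=[p[...,k].astype(int) for k in range(3)]
o=(Rr>60)&(G>.3*Rr)&(G<.68*Rr)&(B<.45*Rr)&(abs(F[...,0]+29)<6)&(F[...,1]<0)
print('orange z',np.percentile(Z[o],[2,98]),'y',np.percentile(F[o][:,1],[2,98]),o.sum())
m=(abs(F[...,0]+60)<28)&(F[...,1]<-60)&(F[...,1]>-80)&(Z>90)&(Z<118);print(np.percentile(Z[m],[5,25,50,75,95]))
"
```

```text
[(-754, 61, -34), (-754, 62, -56), (-754, 63, -43), (-753, 63, -48), (-753, 64, -54), (-753, 65, -40), (-750, 66, -30), (-750, 69, -44), (-747, 65, -51), (-747, 66, -34), (-746, 68, -48), (-744, 64, -54), (-742, 64, -49), (11, 101, -36), (13, 106, -48), (14, 21, -35), (14, 61, -33), (14, 101, -51), (15, 98, -44), (16, 28, -58), (16, 35, -56), (16, 68, -49), (16, 74, -42), (16, 97, -33), (16, 103, -47), (17, 79, -30), (17, 105, -60), (18, 34, -33), (18, 64, -56), (19, 26, -53), (20, 0, -56), (20, 0, -42), (20, 26, -47), (21, 0, -32), (21, 1, -59), (21, 1, -31), (21, 11, -45), (22, 0, -41), (22, 3, -52), (23, 0, -29), (23, 6, -48), (24, 0, -44), (24, 5, -40), (25, 9, -57), (26, 3, -52), (26, 9, -35), (26, 15, -38), (27, 10, -55), (27, 10, -34), (27, 12, -48), (27, 13, -41), (28, 44, -32), (29, 16, -44), (31, 84, -43), (32, 39, -54), (32, 62, -56), (32, 87, -37), (33, 37, -42), (33, 40, -49), (34, 42, -52), (34, 85, -33), (35, 63, -60)]
orange z [31.93124838 85.857645  ] y [-75.38362212 -31.52302404] 54
[ 97.59205852 104.51902372 105.96955198 107.03257923 108.16172502]
```

Request:
drive_tool(
  increments=[
    [0,0,0,0],
    [0,0,0,0],
    [0,0,0,0],
    [0,0,0,0],
    [0,0,0,0],
  ],
  grip=0,
)

```text
t: 19.62
ee_pos: [0.5138, -0.2417, 0.0658]
eef_rot: [-1.962, 1.571, -0.176]
force: [0.7, 0.2, 0.2]
gripper_width: 0.0878
```

Request:
drive_tool(
  increments=[
    [-0.01,0,0,0],
    [-0.02,0,0,0],
    [-0.03,0,0,0],
    [-0.03,0,0,0],
    [-0.03,0,0,0],
    [0,0,0.02,0],
    [0,0,0.03,0],
    [0,0,0.03,0],
    [0,0,0.02,0],
    [0,0,0,0],
    [0,0,0,0],
  ],
)

```text
t: 20.53
ee_pos: [0.4924, -0.1432, 0.1865]
eef_rot: [-1.596, 1.57, 0.192]
force: [0.2, -0.3, -0.0]
gripper_width: 0.0878
```

```bash
cat >> h.py <<'E'
def enc():
    for n in('scene','top'):
        p,d=imaging.camera(n); P=cloud(n,d); F=fx(P); Z=P[...,2]*1000
        m=(Z>101)&(Z<110)&(F[...,0]>-110)&(F[...,0]<-10)&(F[...,1]>-110)&(F[...,1]<0)
        if m.sum()>20: print(n,'top rect',m.sum(),cv2.minAreaRect(F[m].astype(np.float32)),F[m].mean(0).round(1))
        m=(abs(F[...,0]+60)<20)&(Z>42)&(Z<53)&(F[...,1]>-25)&(F[...,1]<60)
        if m.any(): print(n,'jaw top y',np.percentile(F[m][:,1],[3,50,97]).round(1))
        B,G,Rr=[p[...,k].astype(int) for k in range(3)]
        m=(Rr>70)&(G<.45*Rr)&(B<.45*Rr)&(Z>85)&(Z<105)&(abs(F[...,0]+60)<25)
        if m.any(): print(n,'handle',fx(P[m]).mean(0).round(1),m.sum(), fx(ray(n,np.argwhere(m)[:,::-1].mean(0),.096)).round(1))
        cv2.imwrite(f'pics/enc_{n}.png',cv2.resize(p[140:270,190:410],None,fx=3.5,fy=3.5,interpolation=2))
E
python3 -c "
from h import *
tilt();enc()
print(robot.get_state()['qpos'].round(2),togo([*w(-60,93),.081],-167.6))"
```

```text
tcp [-59.   46.4] 0.1865 [ 0.2 -0.3 -0. ]
15 57 x -29.3 (np.float64(-79.0), np.float64(7.0)) yface 15 3.1
25 43 x -28.9 (np.float64(-79.0), np.float64(-23.0)) yface 1 -99.5
35 39 x -29.3 (np.float64(-77.0), np.float64(-25.0)) yface 0 
45 61 x -28.7 (np.float64(-99.0), np.float64(-25.0)) yface 66 -89.7
55 45 x -28.8 (np.float64(-83.0), np.float64(-26.0)) yface 25 -82.4
65 52 x -29.4 (np.float64(-83.0), np.float64(-25.0)) yface 21 -82.7
75 45 x -29.0 (np.float64(-83.0), np.float64(-25.0)) yface 23 -82.8
85 48 x -28.9 (np.float64(-83.0), np.float64(-26.0)) yface 20 -83.6
95 55 x -29.4 (np.float64(-85.0), np.float64(-24.0)) yface 64 -72.5
105 25 x -30.6 (np.float64(-85.0), np.float64(-28.0)) yface 119 -52.7
scene top rect 256 ((-55.95688247680664, -52.60289764404297), (65.53218078613281, 63.615699768066406), 2.7686927318573) [-54.9 -55.4]
scene jaw top y [14.2 20.3 32.2]
scene handle [-55.5 158. ] 29 [[-54.4 123.7]]
top top rect 101 ((-47.610618591308594, -55.23253631591797), (59.76016616821289, 34.59449005126953), 88.6395492553711) [-44.3 -61.4]
top handle [-60.6  91.7] 20 [[-60.6  91.7]]
[ 0.02  0.42  0.23  1.97 -0.13  0.76 -2.61] [array([0.1051, 0.0008, 0.049 ]), 'heading y', np.float64(-167.74), 'tilt', np.float64(0.06), 'turn', np.float64(-0.0025)]
```

Request:
drive_tool(
  increments=[
    [0,0,0,-0.06],
    [0,0,0,-0.12],
    [0,0,0,-0.12],
    [0,0,0,-0.12],
    [0,0,0,-0.12],
    [0,0,0,-0.12],
    [0,0,0,-0.12],
    [0,0,0,-0.12],
    [0,0,0,-0.12],
    [0,0,0,-0.12],
    [0,0,0,-0.12],
    [0,0,0,-0.12],
  ],
  grip=0.35,
)

```text
t: 21.68
ee_pos: [0.4923, -0.1457, 0.1857]
eef_rot: [1.611, 1.57, -1.503]
force: [-0.3, -1.1, -0.0]
gripper_width: 0.057
```

Request:
drive_tool(
  increments=[
    [0,0,0,-0.11],
    [0,0,0,-0.06],
    [0,0,0,0],
    [0,0,0,0],
  ],
)

```text
t: 22.02
ee_pos: [0.4922, -0.1453, 0.1857]
eef_rot: [1.1, 1.571, -1.851]
force: [0.7, 1.1, 0.1]
gripper_width: 0.0574
```

```bash
python3 -c "
from h import *
print(robot.get_state()['qpos'].round(2),togo([*w(-60.3,92.5),.081],-77.6))"
```

```text
[ 0.31  0.42 -0.14  1.96  0.08  0.77 -1.25] [array([ 0.1047, -0.0481,  0.0019]), 'heading y', np.float64(-79.07), 'tilt', np.float64(0.01), 'turn', np.float64(-0.0257)]
```

Request:
drive_tool(
  increments=[
    [0,-0.014,0.001,-0.025],
    [0,-0.018,0.001,0],
    [0,-0.01,0,0],
    [0,-0.005,0,0],
    [0.02,-0.001,0,0],
    [0.03,0,0,0],
    [0.025,0,0,0],
    [0.02,0,0,0],
    [0.01,0,0,0],
    [0,0,0,0],
    [0,0,0,0],
  ],
)

```text
t: 22.93
ee_pos: [0.4804, -0.0975, 0.0809]
eef_rot: [0.149, 1.571, -2.773]
force: [0.5, -0.5, 0.5]
gripper_width: 0.0575
```

Request:
drive_tool(
  increments=[
    [0,0,0,0],
    [0,0,0,0],
    [0,0,0,0],
    [0,0,0,0],
    [0,0,0,0],
  ],
  grip=1,
  squeeze=30,
)

```text
t: 23.35
ee_pos: [0.4805, -0.0977, 0.0812]
eef_rot: [2.731, 1.57, -0.191]
force: [0.7, -0.5, -0.0]
gripper_width: 0.026
```

```bash
python3 -c "
from h import *
s=robot.get_state();print(fx(s['ee_pos']),s['ee_pos'][2],s['force'])"
```

```text
[-60.89390656  93.38017559] 0.08118436848731674 [ 0.69760874 -0.50770027 -0.02192776]
```

Request:
drive_tool(
  increments=[
    [0,0,0,0],
    [0,0,0,0],
    [0,0.003,0,0],
    [0,0.004,0,0],
    [0,0.004,0,0],
    [0,0.004,0,0],
    [0,0.004,0,0],
    [0,0.004,0,0],
    [0,0.004,0,0],
    [0,0.004,0,0],
    [0,0.004,0,0],
    [0,0.003,0,0],
  ],
)

```text
t: 24.35
ee_pos: [0.4885, -0.1334, 0.0811]
eef_rot: [-1.583, 1.569, 1.78]
force: [-2.8, 4.0, 7.6]
gripper_width: 0.0196
```

Request:
drive_tool(
  increments=[
    [0,0.001,0,0],
    [0,0.001,0,0],
    [0,0,0,0],
  ],
)

```text
t: 24.6
ee_pos: [0.489, -0.1354, 0.0811]
eef_rot: [-1.646, 1.569, 1.716]
force: [-2.4, 1.9, 8.0]
gripper_width: 0.0198
```

```bash
python3 -c "
from h import *
s=robot.get_state();print(fx(s['ee_pos']),s['ee_pos'][2],s['force'])
tilt()"
```

```text
[-60.67559426  54.65419748] 0.0811134293941235 [-2.41659019  1.93082706  7.98877064]
tcp [-60.7  54.7] 0.0811 [-2.4  1.9  8. ]
15 52 x -28.8 (np.float64(-76.0), np.float64(10.0)) yface 2 -99.2
25 52 x -28.3 (np.float64(-99.0), np.float64(10.0)) yface 1 -99.8
35 45 x -28.7 (np.float64(-79.0), np.float64(-18.0)) yface 0 
45 74 x -28.6 (np.float64(-99.0), np.float64(-3.0)) yface 73 -89.4
55 48 x -29.0 (np.float64(-85.0), np.float64(-23.0)) yface 18 -82.9
65 50 x -28.6 (np.float64(-84.0), np.float64(-26.0)) yface 23 -82.8
75 47 x -28.5 (np.float64(-84.0), np.float64(-23.0)) yface 21 -83.0
85 53 x -28.5 (np.float64(-84.0), np.float64(-25.0)) yface 22 -82.3
95 54 x -29.1 (np.float64(-84.0), np.float64(-26.0)) yface 70 -70.4
105 25 x -31.0 (np.float64(-82.0), np.float64(-25.0)) yface 118 -55.4
```

Jaw is about 3–4 mm from shut. I'll continue in small steps until the force rises.

Request:
drive_tool(
  increments=[
    [0,0.001,0,0],
    [0,0.001,0,0],
    [0,0.001,0,0],
    [0,0,0,0],
  ],
)

```text
t: 24.98
ee_pos: [0.4896, -0.1381, 0.0811]
eef_rot: [-1.608, 1.569, 1.754]
force: [-1.2, 3.5, 7.5]
gripper_width: 0.0198
```

Request:
drive_tool(
  increments=[
    [0,0.001,0,0],
    [0,0.001,0,0],
    [0,0,0,0],
  ],
)

```text
t: 25.23
ee_pos: [0.4899, -0.1396, 0.0811]
eef_rot: [-1.476, 1.569, 1.887]
force: [-2.9, 4.7, 10.1]
gripper_width: 0.02
```

```bash
python3 -c "
from h import *
s=robot.get_state();print(fx(s['ee_pos']),s['ee_pos'][2],s['force'])"
```

```text
[-60.66377638  50.44008127] 0.08110848434421095 [-2.92565791  4.68820173 10.12873551]
```

Request:
drive_tool(
  increments=[
    [0,0.001,0,0],
    [0,0.001,0,0],
    [0,0,0,0],
  ],
)

```text
t: 25.48
ee_pos: [0.49, -0.1396, 0.0811]
eef_rot: [-1.371, 1.566, 1.993]
force: [-4.4, 9.6, 12.4]
gripper_width: 0.02
```

Request:
drive_tool(
  increments=[
    [0,0.001,0,0],
    [0,0.001,0,0],
    [0,0,0,0],
  ],
)

```text
t: 25.73
ee_pos: [0.49, -0.1397, 0.0811]
eef_rot: [-1.33, 1.564, 2.036]
force: [-4.9, 15.1, 15.3]
gripper_width: 0.0198
```

```bash
python3 -c "
from h import *
s=robot.get_state();print(fx(s['ee_pos']),s['ee_pos'][2],s['force'])"
```

```text
[-60.59117168  50.28220613] 0.08105024497043463 [-4.91282622 15.08397049 15.32091172]
```

Request:
drive_tool(
  increments=[
    [0,-0.001,0,0],
    [0,-0.001,0,0],
    [0,-0.001,0,0],
    [0,0,0,0],
  ],
)

```text
t: 26.07
ee_pos: [0.49, -0.1396, 0.081]
eef_rot: [-1.427, 1.568, 1.936]
force: [-3.3, 5.9, 10.7]
gripper_width: 0.0201
```

Request:
drive_tool(
  increments=[
    [0,0,0,0],
    [0,0,0,0],
    [0,0,0,0],
    [0,0,0,0],
  ],
  grip=0.35,
)

```text
t: 26.4
ee_pos: [0.4901, -0.1427, 0.0805]
eef_rot: [0.182, 1.57, -2.741]
force: [0.1, -0.3, -0.0]
gripper_width: 0.0441
```

Request:
drive_tool(
  increments=[
    [-0.02,0,0,0],
    [-0.03,0,0,0],
    [-0.03,0,0,0],
    [-0.03,0,0,0],
    [0,-0.03,0,0],
    [0,-0.04,0,0],
    [0,-0.04,0,0],
    [0,-0.04,0,0],
    [0,-0.04,0,0],
    [0,-0.02,0,0],
    [0,0,0,0],
  ],
)

```text
t: 27.32
ee_pos: [0.4433, 0.0673, 0.1908]
eef_rot: [-1.711, 1.569, 1.657]
force: [-0.5, 0.4, -0.2]
gripper_width: 0.0577
```

```bash
python3 -c "
from h import *
tilt();enc()
t=[.5585,.1935]
print(robot.get_state()['qpos'].round(2),togo([*t,.115]))"
```

```text
tcp [-61.8 262.5] 0.1908 [-0.5  0.4 -0.2]
15 52 x -28.9 (np.float64(-79.0), np.float64(7.0)) yface 1 -98.6
25 47 x -28.1 (np.float64(-80.0), np.float64(9.0)) yface 5 8.6
35 51 x -28.2 (np.float64(-99.0), np.float64(5.0)) yface 1 6.5
45 70 x -29.0 (np.float64(-99.0), np.float64(-7.0)) yface 68 -90.6
55 49 x -28.9 (np.float64(-86.0), np.float64(-27.0)) yface 24 -84.2
65 48 x -28.4 (np.float64(-85.0), np.float64(-26.0)) yface 21 -84.0
75 53 x -28.4 (np.float64(-87.0), np.float64(-27.0)) yface 23 -84.2
85 52 x -28.7 (np.float64(-85.0), np.float64(-25.0)) yface 23 -84.3
95 54 x -28.7 (np.float64(-86.0), np.float64(-24.0)) yface 61 -72.6
105 24 x -30.0 (np.float64(-84.0), np.float64(-29.0)) yface 127 -57.5
scene top rect 263 ((-57.46148681640625, -55.46519088745117), (61.28181076049805, 65.67446899414062), 89.57283782958984) [-54.9 -57.7]
scene jaw top y [-10.4  43.3  55.7]
scene handle [-55.5  46.3] 36 [[-51.9  43.5]]
top top rect 235 ((-59.48320007324219, -56.54176330566406), (60.270286560058594, 59.39658737182617), 0.7299049496650696) [-59.9 -57. ]
top jaw top y [-24.7 -15.6  52.4]
top handle [-60.4  51.1] 20 [[-60.4  51.2]]
[-0.03  0.32 -0.24  2.1   0.11  0.73 -1.7 ] [array([ 0.0756, -0.104 , -0.1398]), 'heading y', np.float64(-77.44), 'tilt', np.float64(0.03)]
```

View pics/enc_scene.png

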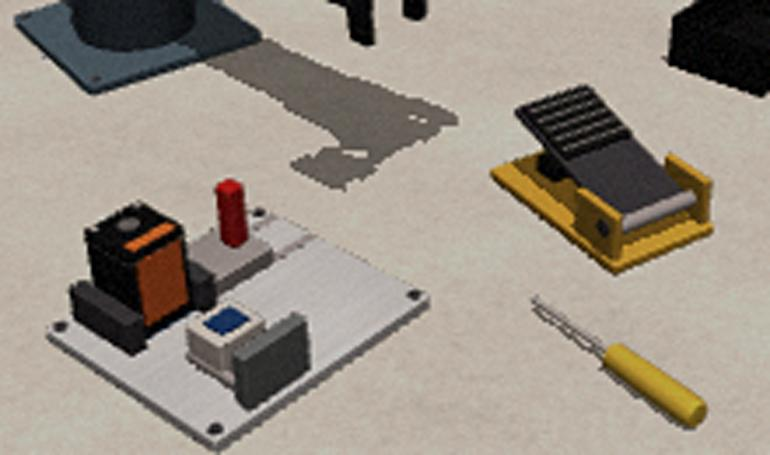

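View pics/enc_top.png

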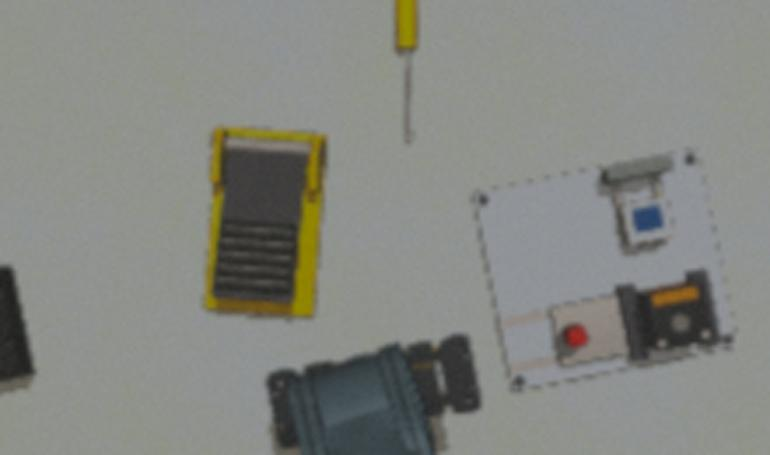

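Request:
drive_tool(
  increments=[
    [0,-0.015,-0.02,0],
    [0,-0.022,-0.029,0],
    [0,-0.022,-0.029,0],
    [0,-0.022,-0.029,0],
    [0,-0.016,-0.021,0],
    [0.02,-0.008,-0.0095,0],
    [0.03,0,0,0],
    [0.01,0,0,0],
    [0,0,0,0],
    [0,0,0,0],
  ],
  grip=1,
  squeeze=30,
)

```text
t: 28.3
ee_pos: [0.5558, 0.1931, 0.1306]
eef_rot: [0.595, 1.569, -2.329]
force: [-0.4, 0.1, 0.3]
gripper_width: 0.0004
```

```bash
python3 -c "
from h import *
print(robot.get_state()['qpos'].round(2),robot.get_state()['gripper_width'],togo([.556,.194,.102]))"
```

```text
[-0.25  0.62 -0.22  1.79  0.19  0.76 -1.92] 0.000376868935789685 [array([ 0.0286, -0.0009, -0.0005]), 'heading y', np.float64(-77.53), 'tilt', np.float64(0.11)]
```

Request:
drive_tool(
  increments=[
    [0.01,0,0,0],
    [0.01,0,0,0],
    [0.006,0,0,0],
    [0.005,0,0,0],
    [0.005,0,0,0],
    [0.005,0,0,0],
    [0.005,0,0,0],
    [0.005,0,0,0],
    [0.004,0,0,0],
    [0.004,0,0,0],
    [0,0,0,0],
  ],
)

```text
t: 29.22
ee_pos: [0.5528, 0.1952, 0.0717]
eef_rot: [0.012, 1.565, -2.908]
force: [-10.5, -1.6, 16.2]
gripper_width: 0.0002
```

Request:
drive_tool(
  increments=[
    [0.002,0,0,0],
    [0.002,0,0,0],
    [0,0,0,0],
  ],
)

```text
t: 29.47
ee_pos: [0.5529, 0.1953, 0.0709]
eef_rot: [0.164, 1.565, -2.757]
force: [-20.1, -4.3, 42.8]
gripper_width: 0.0003
```

Request:
drive_tool(
  increments=[
    [-0.001,0,0,0],
    [0,0,0,0],
    [0,0,0,0],
    [0,0,0,0],
    [0,0,0,0],
    [0,0,0,0],
    [0,0,0,0],
    [0,0,0,0],
    [0,0,0,0],
  ],
)

```text
t: 30.22
ee_pos: [0.5529, 0.1953, 0.0711]
eef_rot: [0.108, 1.565, -2.813]
force: [-16.1, -3.5, 35.4]
gripper_width: 0.0004
```

```bash
python3 -c "
from h import *
s=robot.get_state();print(s['ee_pos'],s['force'])
p,d=imaging.camera('scene');P=cloud('scene',d);F=fx(P);Z=P[...,2]*1000
m=(Z>45)&(Z<60)&(F[...,0]>-35)&(F[...,0]<60)&(F[...,1]>-75)&(F[...,1]<-25);f=F[m][:,0]
print('head top x',np.histogram(f,np.arange(-35,65,5)))
f=fx(ray('scene',np.argwhere((p[...,0].astype(int)>1.5*p[...,2])&(p[...,0]>60))[:,::-1],.056));f=f[(f[:,0]>-40)&(f[:,0]<80)&(abs(f[:,1]+50)<35)];print('blue on head',f.mean(0),len(f))"
```

```text
[0.55289361 0.19525135 0.07110367] [-16.1138317   -3.48473441  35.38787335]
head top x (array([14, 39,  1,  2, 14, 16, 13, 15, 21, 19, 19, 17, 51,  9,  0,  0,  0,
        0,  0]), array([-35, -30, -25, -20, -15, -10,  -5,   0,   5,  10,  15,  20,  25,
        30,  35,  40,  45,  50,  55,  60]))
blue on head [  6.43177957 -48.91347964] 50
```

Request:
drive_tool(
  increments=[
    [0,0,0,0],
    [0,0,0,0],
    [-0.005,0,0,0],
    [-0.006,0,0,0],
    [-0.008,0,0,0],
    [-0.01,0,0,0],
    [-0.015,0,0,0],
    [-0.02,0,0,0],
    [-0.03,0,0,0],
    [-0.03,0,0,0],
    [-0.02,0,0,0],
    [0,0,0,0],
  ],
)

```text
t: 31.27
ee_pos: [0.5582, 0.1959, 0.2173]
eef_rot: [-3.004, 1.563, 0.357]
force: [0.2, 0.3, 0.8]
gripper_width: 0.0004
```

Request:
drive_tool(
  increments=[
    [0,0,0.03,0],
    [0,0,0.03,0],
    [0,0,0.03,0],
    [0,0,0,0],
    [0,0,0,0],
    [0,0,0,0],
  ],
)

```text
t: 31.77
ee_pos: [0.4685, 0.1753, 0.2125]
eef_rot: [-3.098, 1.57, 0.264]
force: [-0.0, -0.5, 0.0]
gripper_width: 0.0005
```

```bash
python3 -c "
from h import *
tilt();enc()
p,d=imaging.camera('scene');P=cloud('scene',d);Z=P[...,2]*1000
f=fx(ray('scene',np.argwhere((p[...,0].astype(int)>1.5*p[...,2])&(p[...,0]>60))[:,::-1],.056));f=f[(f[:,0]>-40)&(f[:,0]<90)&(abs(f[:,1]+50)<35)];print('blue on head',f.mean(0),len(f))
for n in('scene','top'):
  p,d=imaging.camera(n);a=cv2.imread(f'pics/{n}0.png').astype(int);e=np.load(f'{n}0.npy')
  P0=cloud(n,e);r=(P0[...,0]>.48)&(P0[...,0]<.75)&(P0[...,1]>.1)&(P0[...,1]<.27);print(n,'pedal depth change mm',np.percentile(((d-e)*1000)[r&(d>0)&(e>0)],[2,50,98]).round(1))
p,d=imaging.camera('scene');cv2.imwrite('pics/final.png',p)"
```

```text
tcp [-14.  362.6] 0.2125 [-0.  -0.5  0. ]
15 57 x -28.5 (np.float64(-79.0), np.float64(9.0)) yface 2 -99.5
25 49 x -28.5 (np.float64(-77.0), np.float64(8.0)) yface 4 8.4
35 51 x -29.1 (np.float64(-77.0), np.float64(8.0)) yface 5 5.8
45 64 x -28.4 (np.float64(-99.0), np.float64(-9.0)) yface 63 -90.2
55 51 x -28.9 (np.float64(-85.0), np.float64(-28.0)) yface 22 -84.3
65 52 x -28.4 (np.float64(-83.0), np.float64(-24.0)) yface 22 -84.3
75 48 x -28.4 (np.float64(-85.0), np.float64(-26.0)) yface 21 -84.3
85 47 x -28.9 (np.float64(-84.0), np.float64(-26.0)) yface 24 -84.2
95 56 x -29.4 (np.float64(-86.0), np.float64(-26.0)) yface 60 -78.5
105 19 x -30.2 (np.float64(-78.0), np.float64(-32.0)) yface 122 -52.8
scene top rect 260 ((-56.955909729003906, -54.977317810058594), (62.25444412231445, 59.53023147583008), 1.2670501470565796) [-54.8 -57.1]
scene jaw top y [-9.5 43.1 56.6]
scene handle [-55.8  47.4] 36 [[-52.3  44.6]]
top top rect 235 ((-59.96440505981445, -56.69335174560547), (59.71841812133789, 60.61477279663086), 0.8114397525787354) [-59.1 -55.5]
top jaw top y [-24.  -15.6  54.2]
top handle [-60.4  51.1] 20 [[-60.4  51.2]]
blue on head [ 43.7218298  -48.51738872] 53
scene pedal depth change mm [-12.5  -0.   12.2]
top pedal depth change mm [-532.    -0.7    9.7]
```

View pics/final.png

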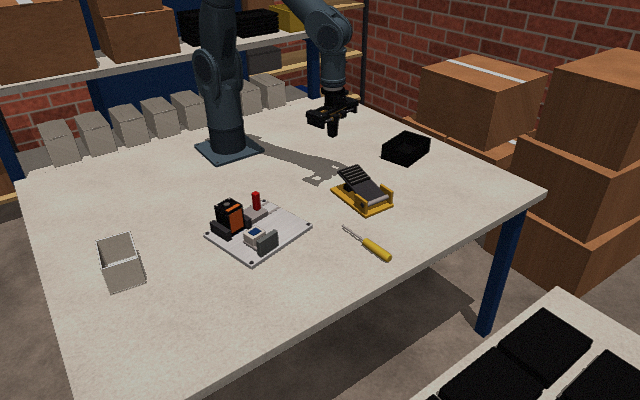

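```bash
python3 -c "
from station import robot
print(robot.finish_job())"
```

```text
the job is handed in; nothing more can be done
None
```

The job is done and handed in at about 32 s. The enclosure is clamped with its orange panel facing the print head, and the print was made after the jaw was shut.

**What I did**
- I slid the jaw open, turned the enclosure, and stood it upright on the pad. I then shut the jaw until it stopped at about 15 N.
- I pressed the pedal to its stop, with the fingertips at 46 mm. I held it there for about a second, then let it come back up.

**Last checks**
- **Enclosure:** it stands upright and flush on the fixed jaw. It is within about 1 mm of the pad's centre along the fixture's x, and its yaw is within about 1° of the fixture's, which is about the limit of the measurement. It is off centre towards the fixed jaw, as expected when shut; I did not measure that offset on its own.
- **Jaw:** the handle sits at the position where it started, nearly shut.
- **Print head:** it moved about 37 mm and was back after release. The pedal is up, judged from the picture and a median depth change under 1 mm.
- **Bystanders:** the bin, carton and screwdriver look unmoved in the picture; I did not measure them.

**What did not go to plan**
- **Panel direction:** the task says the panel started towards the sliding jaw, but in the images it faced the fixture's −x. I turned the enclosure a half turn instead of a quarter so the panel faces the head.
- **First lowering:** the enclosure caught the fixed jaw's top edge and tilted about 23° in the grip. It stayed held, did not tip over, and was set upright against the jaw before release.
- **Pedal force:** it peaked at about 43 N at the fingertips for a moment, then held at about 35 N.

I viewed 11 pictures against a budget of 10.

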